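# Cover the pump rotor, then hold its tensioner arm back

## Robot

A 6-joint arm with a two-finger parallel gripper is mounted at the origin on the work surface. World frame = base frame: x ahead of the robot, y to its left, z up, the work surface at z = 0. Lengths are in m, angles in degrees, forces in N, time in s.
With the tool pointing down it reaches from about 0.375 to 0.9 m from the base axis. Payload 3.1 kg.
Tool frame: the origin (TCP) lies at the centre of the arm's flange, where the gripper is bolted on; the fingertips stand 182 mm ahead of it and the grasp point (between the pads) lies 164 mm ahead of it; x points along the fingers, z is the direction in which the jaws open and shut, and the axes are right-handed (so a half turn about x gives the same grasp; the last joint's range is limited). The gripper opens to 87 mm and grips with 3 to 60 N. Pads are 19 mm wide; open, the fingers measure 117 mm over their backs; the gripper's body (75 mm by 190 mm) begins 51 mm behind the grasp point.
Start: joints at [62.366, 30.224, 82.088, -0, 67.689, -10.227], TCP at [0.187, 0.596, 0.405] pointing down, gripper open.
Joint ranges: [-176.69, 176.69], [-43.24, 126.21], [12.49, 139.97], [-82, 262], [0, 151.66], [-163.58, 163.58]. Speed limits (degrees/s): [159.86, 159.86, 180, 180, 180, 180].

## Interface

Orientations are given as a 3x3 rotation matrix whose columns are the frame's x, y, z axes.
In Python, from rig import bot gives the robot as it stands.
- The arm moves only by the shell command python3 -m crank 'ROWS' [OPENING]. ROWS is JSON, a list of rows, each an object with "offset": the shift along the tool's x, y, z in m, a list of three; "spin": the turn about the tool's x in rad. A call has 1 to 12 rows; each row shifts and turns the commanded pose from where the row before left it, along the tool's axes as they then stand; what a row does not reach is not made up. A row lasts 1/10 s, in which the tool goes at most 50 mm and 8.59 degrees, less where a joint would pass 70% of its speed; a pose out of reach is approached as far as the arm can. A call is refused whole if a number of a shift passes 0.05 or a number of a turn 0.15, either way. A call with a gripper value outside its range is refused whole. OPENING is the finger opening in m, from 0 to 0.087, set as the call begins (- or left out, the last holds). The fingers move at their own pace and stop on an object; the grip force is fixed at half the most. Time passes only in rows, so rows that do not move let the fingers close. It gives the time, the measured TCP pose, the force and the opening at its end, in the units of the state.
- bot.read_state(): the state, without advancing time (a new reading comes with each control period).
- bot.capture(name): name is "scene" or "top" or "wrist"; returns a dict with "pixels" (384x512x3 uint8, blue, green, red), "depth" (384x512 float32, m along the optical axis (not along the pixel's ray), 0 where there is no reading), "K" (3x3 intrinsics, pixels), "world_to_cam" (4x4, takes a point from world to camera coordinates). Camera axes: x right, y up, looking along -z (the intrinsics and any distortion apply to the point x, -y, -z); pixel columns grow to the right and rows downward; lengths in m; the calibration is good to about 2 mm. A picture is of the moment at which its call begins.
- bot.hand_in(): hands the job in, once; it reports no verdict.
Trained networks look in a picture, given as the dict that the camera call returned (one of the last four; its "shot" number tells which), for a name from the list of things; names that differ only in an ending like _2 or _b are one class to them, and where a whole thing is asked for, a point or a joint stands for the part that bears it (a point fixed in the world has none). Each returns a list of dicts, best first, with "p" (0 to 1); they miss things now and then, are a little off and sometimes report something else, mostly with a low value. They report only what shows in the picture. A call takes as long as a camera call. They do not tell look-alikes from the thing itself.
- bot.regions_of(label, picture): "region" (384x512 bool, what is visible of it) and "extent" ([centre column, centre row, width, height] in pixels, round what is visible of it).
The state is a dict: "time_s": time; "joint_positions": joint angles; "qvel": joint speeds; "tau": joint torques, N m; "position": TCP position; "tcp_rot": TCP orientation; "force": force on the tool from outside, world axes, zero at the start; "moment": the same for the moment, N m; "opening": opening from 0.0 (shut) to 1.0 (fully open).
Only numpy, scipy, OpenCV 4.12 (cv2) and the standard library are available. Lean on these libraries where they do the work, as an engineer would, in place of code of your own. Each camera call takes 0.05 s, during which the arm holds its last target.

## Task

The pump's rotor is loaded: put the loose round cover on the rotor well so that it sits flat and fully home, and let go of it. Then, with the cover on, push the sprung tensioner arm (upright thumb plate at its end) back past the ratchet click and on until it is at or nearly at its end stop, and hold it there: finish while still holding it against its spring, well clear of the pawl. Leave the other things on the bench where they are.

Things in the scene. Friction and masses are not known exactly. Their poses are not given: they have to be found in the camera images.
- cover_center (a point): Centre (half-way up, 22 mm above the underside) of the loose round cover, z up its axis. Grey, 44 mm high in all, with a round black knob of 26 mm diameter on its axis, from 16 to 44 mm above the underside, to hold it by. About 0.16 kg. It starts lying boss down on the bench, to the left or the right of the pump.
- cover: The same cover; origin at the centre of its underside. From below: a locating boss of 87 mm diameter, 10 mm high (chamfered 3 mm); a flange of 110 mm diameter, 6 mm thick; the knob.
- well_rim (a point): Centre of the mouth of the rotor well at rim level, pump axes: an open round grey collar on the deck, 104 mm outside, 94 mm inside, rim 100 mm above the bench, 27 mm deep; a rotor with three white rollers stands 15 mm high on its floor. The cover's boss goes in and its flange rests on the rim; cover_center is then 12 mm above this point.
- pump: Pump drive, a fixed low white housing with a flat deck 70 mm above the bench, 200 mm (its x, front to back) by 340 mm (its y). Origin: centre of its underside. In its frame the rotor well is at (0, 100) mm, the arm's pivot at (0, -35) mm. Two steel stop pins, 32 mm high, stand on the deck 45 mm out from the pivot, before and behind the arm.
- pivot (a point): Point on the upright pivot axis of the tensioner arm, 96 mm above the bench, pump axes. The arm is a dark level bar with a white idler roller (26 mm diameter, top 52 mm above the deck) 45 mm out from the pivot and the thumb plate at its free end.
- plate_center (a point): Centre of the thumb plate, an upright dark steel plate on the arm's end, 105 mm from the pivot axis, 112 mm above the bench. 8 mm thick along its x, 40 mm wide along y (-y points away from the pivot), 52 mm tall along z (16 to 68 mm above the deck). It is pushed along its +x, level; some 50 mm of free deck lie in front of its -x face.
- tensioner: The whole tensioner arm with its thumb plate, roller and tail; origin on the pivot axis, 88 mm above the bench; -y runs out along the arm, +x is the way the plate is pushed.
- tensioner_angle (a joint): Angle of the tensioner arm about pivot, rad, anticlockwise from above. 0 (start): sprung forward on its front stop, pointing to the pump's -y but 0.30 rad towards the front; grows as pushed back. Clicks past the pawl at about 0.40; let go then, it rests on the pawl at about 0.38. End stop at 0.62. Force at the plate: spring 2.3 N at 0, 6 N at the end; the ratchet adds about 2 N before the click.
- pawl (a joint): Slide of the sprung pawl slider, m: a small steel wedge in a guide between the arm's pivot and the rotor well. 0 (start): sprung out towards the arm's tail. The arm's tooth pushes it in by about 5 mm and it snaps back to 0 at the click.
- jar: Bystander: small round jar with a white lid, 66 mm diameter, 75 mm tall, standing to the left or right of the pump, on the side where the cover is not. Origin at the centre of its underside.
- beaker: Bystander: glass beaker, 72 mm diameter, 90 mm tall. Origin at the centre of its underside.
- orange_center (a point): Bystander: centre of an orange, 68 mm diameter.
- screwdriver: Bystander: screwdriver, 180 mm long, lying in front of the pump. Origin at the middle of its underside.
- marker: Bystander: grey marker pen, 130 mm long, 16 mm thick, lying to the left of the pump. Origin at the middle of its underside.
Not all that is in view belongs to the job. What is meant by the cover is not green, and is the smaller of those in its own colour.

How it is judged (in metres and radians):
On the way, in this order (a step that is already met when the one before it is completed fails the run):
1. the cover sits fully home on the rotor well and is let go, with the tensioner arm not yet pushed (horizontal distance between cover_center and well_rim below 0.007 m and z of cover_center in the frame of well_rim between 0.009 and 0.0145 m and angle between cover_center's own z axis and vertical below 0.05 rad and contact force between the fingers and cover below 0.2 N and value of joint tensioner_angle below 0.1 rad), for 0.3 s.
2. the tensioner arm is pushed back well past its ratchet click and pressed by the fingers (value of joint tensioner_angle above 0.48 rad and value of joint pawl below 0.002 m and contact force between the fingers and tensioner above 1.5 N), for 0.2 s.
At the end, for the whole second after the job is handed in: Cover home on the well (within 7 mm sideways, 3 mm in height, 0.05 rad tilt), fingers off it. Tensioner still, beyond 0.48 rad (the pawl alone holds it at 0.38, stop at 0.62), pawl snapped out, fingers pressing the arm with over 1.5 N. Bystanders within 30 mm of their starts (all of step 2 and horizontal distance between cover_center and well_rim below 0.007 m and z of cover_center in the frame of well_rim between 0.009 and 0.0145 m and angle between cover_center's own z axis and vertical below 0.05 rad and contact force between the fingers and cover below 0.2 N and velocity of joint tensioner_angle between -0.1 and 0.1 rad/s and distance of each of jar, beaker, orange_center, screwdriver, marker from where it was at the start of the episode below 0.03 m); the arm keeps its last pose, push and grip.
It fails at once if a bystander is moved by more than 30 mm (distance of any of jar, beaker, orange_center, screwdriver, marker from where it was at the start of the episode above 0.03 m).
It also fails if it takes over 56 s, if anything falls off the work surface, if the arm or the gripper's body presses on something with over 40 N, if the wrist force passes 120 N, or if a joint passes its speed limit or range.

## Working session

There is one attempt and no reset: what is moved stays moved. The work goes in short steps, Python scripts to look and compute and a shell command to move; the robot and the scene stay as the last step left them, time stands still between calls to the robot, and variables do not carry over. Pictures are saved under pics/ and viewed, and the job is handed in when it is done.

```bash
ls; mkdir -p pics; cat > h.py <<'E'
import numpy as np, cv2, json
from rig import bot
def save(p,n): cv2.imwrite('pics/'+n+'.png',p['pixels'])
def pts(p,mask):
    v,u=np.nonzero(mask&(p['depth']>0)); d=p['depth'][v,u]; K=p['K']
    x=(u-K[0,2])/K[0,0]*d; y=(v-K[1,2])/K[1,1]*d
    c=np.stack([x,-y,-d,np.ones_like(d)]); 
    return (np.linalg.inv(p['world_to_cam'])@c)[:3].T,u,v
def proj(p,X):
    c=p['world_to_cam']@np.append(X,1); K=p['K']; return K[0,0]*c[0]/-c[2]+K[0,2],K[1,1]*-c[1]/-c[2]+K[1,2]
E
python3 - <<'E'
from h import *
s=bot.read_state(); print({k:np.round(v,3).tolist() for k,v in s.items()})
np.set_printoptions(precision=4,suppress=True)
for n in ['top','scene','wrist']:
    p=bot.capture(n); save(p,n+'0'); print(n,[k for k in p])
    for l in ['cover','pump','tensioner','jar','beaker','orange_center','screwdriver','marker','plate_center']:
        for r in bot.regions_of(l,p)[:4]:
            P,u,v=pts(p,r['region'])
            if len(P): print(l,round(r['p'],2),np.round(r['extent']),r['region'].sum(),np.median(P,0),P.min(0),P.max(0))
E
```

```text
pics
{'time_s': 0.0, 'joint_positions': [62.367, 30.279, 82.155, -0.003, 67.688, -10.227], 'qvel': [0.007, -0.023, -0.053, 0.054, -0.116, -0.043], 'tau': [0.0, -44.005, -17.659, 0.063, 0.058, -0.0], 'position': [0.187, 0.596, 0.404], 'tcp_rot': [[-0.001, -0.954, 0.299], [-0.002, 0.299, 0.954], [-1.0, 0.0, -0.002]], 'force': [0.234, -0.284, -0.412], 'moment': [0.021, -0.033, -0.049], 'opening': 1.0}
top ['pixels', 'depth', 'K', 'world_to_cam', 'shot']
cover 0.85 [136. 195.  40.  40.] 1182 [0.4318 0.3577 0.0165] [ 0.3781  0.3047 -0.0021] [0.4869 0.4143 0.0511]
cover 0.77 [169. 253.  39.  33.] 1199 [0.2724 0.2571 0.0169] [ 0.2178  0.2036 -0.0026] [0.3248 0.318  0.0497]
cover 0.63 [114. 276.  53.  60.] 2534 [0.2052 0.4032 0.0242] [ 0.1239  0.328  -0.0029] [0.2818 0.4828 0.0696]
pump 0.84 [261. 140. 133.  92.] 8889 [0.5903 0.0114 0.0709] [ 0.4752 -0.1699 -0.0049] [0.7222 0.1917 0.1431]
pump 0.23 [289. 134.  60.  14.] 442 [ 0.598  -0.0657  0.1111] [ 0.5875 -0.1536  0.0672] [0.6189 0.0123 0.1431]
tensioner 0.93 [288. 134.  62.  13.] 463 [ 0.5984 -0.0639  0.1104] [ 0.5875 -0.1451  0.0672] [0
[... 2407 characters left out ...]
1 [ 0.416  -0.3241  0.0589] [ 0.3778 -0.3653  0.0034] [ 0.4386 -0.3018  0.0811]
marker 0.59 [311. 288.   8.  30.] 148 [0.5888 0.3626 0.0144] [ 0.5475  0.3311 -0.0017] [0.6303 0.3955 0.0206]
plate_center 0.5 [212. 198.  29.  38.] 244 [ 0.6045 -0.0567  0.112 ] [ 0.5784 -0.1399  0.0719] [0.6221 0.0141 0.1399]
plate_center 0.43 [145. 183.  24.  30.] 470 [ 0.6996 -0.312   0.0595] [ 0.6646 -0.3534 -0.0051] [ 0.7346 -0.276   0.0959]
wrist ['pixels', 'depth', 'K', 'world_to_cam', 'shot']
cover 0.94 [154. 344.  50.  18.] 461 [0.3916 0.3784 0.016 ] [0.3806 0.3468 0.0004] [0.4166 0.4094 0.0181]
cover 0.8 [115. 215. 136. 114.] 10224 [0.1881 0.4173 0.0236] [ 0.1283  0.3174 -0.0011] [0.2672 0.5624 0.2981]
```

View pics/top0.png

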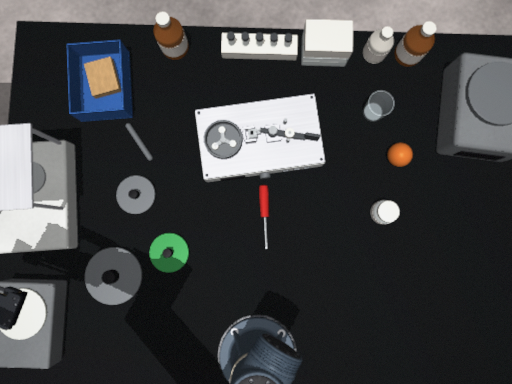

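View pics/scene0.png

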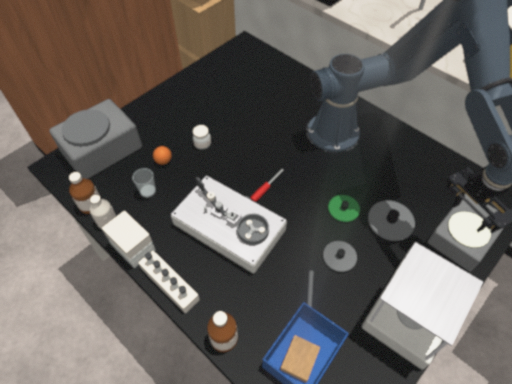

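View pics/wrist0.png

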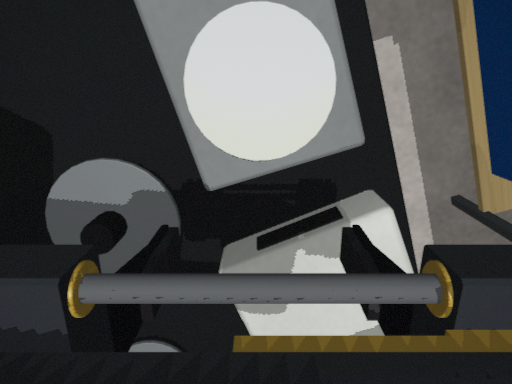

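The top view shows the small grey cover at pixel (136,195), the larger grey decoy at (113,276) and the green one at (169,253). The pump is centred at (261,138), with the well at (224,139) and the plate near (312,137). Next I'll measure these.

```bash
cat > m.py <<'E'
from h import *
from scipy.optimize import least_squares
np.set_printoptions(precision=4,suppress=True)
def circ(P,r=None):
    f=lambda q: np.hypot(P[:,0]-q[0],P[:,1]-q[1])-(q[2] if r is None else r)
    return least_squares(f,[*P[:,:2].mean(0),.05],loss='soft_l1',f_scale=.002).x
E
python3 - <<'E'
from m import *
for n in ['top','scene']:
    p=bot.capture(n); A,u,v=pts(p,p['depth']>0)
    R=np.array([.432,.36])
    near=np.hypot(*(A[:,:2]-R).T)<.08
    F=A[near&(A[:,2]>.010)&(A[:,2]<.021)]; Kn=A[near&(A[:,2]>.037)]
    (c,rad)=cv2.minEnclosingCircle(F[:,:2].astype(np.float32)); 
    h=cv2.convexHull(F[:,:2].astype(np.float32))[:,0]
    print(n,'cover flange',c,rad,circ(h),np.median(F[:,2]),'knob',Kn.mean(0),len(Kn),np.ptp(Kn,0))
    D=A[(abs(A[:,2]-.07)<.006)&(np.hypot(A[:,0]-.6,A[:,1]-.01)<.25)]
    r=cv2.minAreaRect(D[:,:2].astype(np.float32)); print('deck',r,np.median(D[:,2]))
    W=A[(abs(A[:,2]-.1)<.005)&(np.hypot(A[:,0]-.59,A[:,1]-.11)<.075)]
    print('rim',circ(W),W[:,2].mean(),len(W))
    T=A[(A[:,2]>.125)&(A[:,2]<.16)&(abs(A[:,0]-.6)<.1)&(A[:,1]<-.05)&(A[:,1]>-.25)]
    print('plate top',T.mean(0),T.min(0),T.max(0),len(T))
E
```

```text
top cover flange (0.43461984395980835, 0.3592890202999115) 0.056348372250795364 [0.4333 0.36   0.0545] 0.016351351132799063 knob [0.4327 0.359  0.0438] 71 [0.0228 0.0247 0.0104]
deck ((0.6006751656532288, 0.012110725045204163), (0.1978660374879837, 0.33746376633644104), 9.604886054992676) 0.07042608845486775
rim [0.5849 0.1078 0.0507] 0.09986941784277399 307
plate top [ 0.5942 -0.1147  0.135 ] [ 0.5873 -0.1443  0.1252] [ 0.6094 -0.0589  0.1426] 70
scene cover flange (0.43448880314826965, 0.3627077341079712) 0.056143276393413544 [0.4352 0.3635 0.0544] 0.015820127338821877 knob [0.4351 0.3636 0.0435] 49 [0.0253 0.0247 0.0136]
deck ((0.6046574711799622, 0.016790926456451416), (0.20041023194789886, 0.3374333679676056), 9.757292747497559) 0.06972532292900468
rim [0.5879 0.1107 0.0515] 0.09938510392947106 212
plate top [ 0.5973 -0.1155  0.1344] [ 0.5878 -0.1455  0.1251] [ 0.611  -0.0571  0.1423] 40
```

```bash
python3 - <<'E'
from h import *
p=bot.capture('top'); cv2.imwrite('pics/topz.png',cv2.resize(p['pixels'][85:190,185:335],None,fx=5,fy=5,interpolation=cv2.INTER_CUBIC))
E
```

```text
(no output)
```

View pics/topz.png

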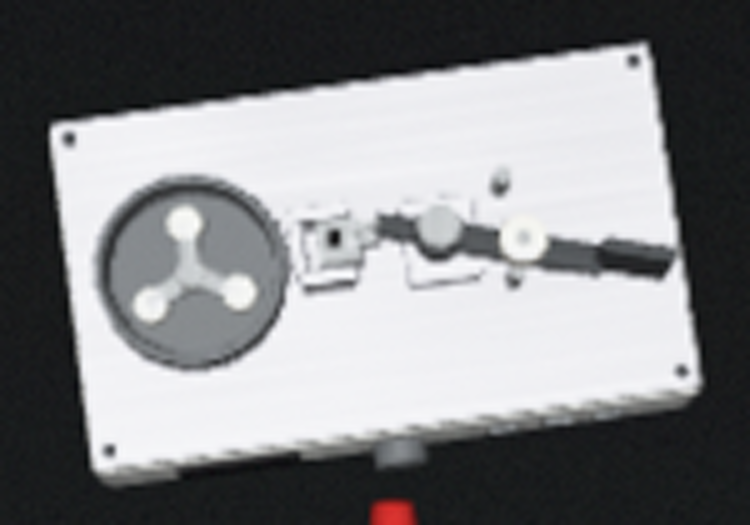

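```bash
python3 - <<'E'
from m import *
p=bot.capture('scene'); A,u,v=pts(p,p['depth']>0)
for x0 in np.arange(.05,.75,.1):
  print(round(x0,2),[round(float(np.percentile(B,98)),2) if len(B:=A[(abs(A[:,0]-x0)<.05)&(abs(A[:,1]-y0)<.05),2])>5 else None for y0 in np.arange(.3,.95,.1)])
s=bot.read_state();T=s['tcp_rot'];print(T,T.T if 0 else np.array(T).T@(np.array([.434,.361,.404])-s['position']))
E
```

```text
0.05 [0.74, 0.76, 0.68, 0.09, 0.09, 0.0, -0.74]
0.15 [0.76, 0.75, 0.66, 0.43, 0.34, 0.0, -0.74]
0.25 [0.04, 0.06, 0.59, 0.58, 0.34, -0.33, -0.74]
0.35 [0.02, 0.02, 0.25, 0.25, 0.25, -0.74, None]
0.45 [0.02, 0.04, 0.25, 0.25, 0.25, None, None]
0.55 [0.02, 0.02, 0.07, 0.25, 0.25, 0.0, None]
0.65 [0.01, 0.09, 0.09, 0.01, 0.01, None, None]
[[ 0.0001 -0.9542  0.2991]
 [ 0.      0.2991  0.9542]
 [-1.     -0.      0.    ]] [ 0.0008 -0.3062 -0.1507]
```

```bash
python3 -m crank '[{"offset":[0,0,-0.045],"spin":0},{"offset":[0,0,-0.045],"spin":0},{"offset":[0,-0.02,-0.04],"spin":0},{"offset":[0,-0.045,-0.02],"spin":0},{"offset":[0,-0.045,0],"spin":0},{"offset":[0,-0.045,0],"spin":0},{"offset":[0,-0.045,0],"spin":0},{"offset":[0,-0.045,0],"spin":0},{"offset":[0,-0.03,0],"spin":0},{"offset":[0,-0.02,0],"spin":0},{"offset":[0,0,0],"spin":0},{"offset":[0,0,0],"spin":0}]' 0.087
python3 - <<'E'
from m import *
p=bot.capture('wrist');save(p,'w1');A,u,v=pts(p,p['depth']>0)
near=np.hypot(*(A[:,:2]-[.434,.361]).T)<.08
F=A[near&(A[:,2]>.010)&(A[:,2]<.021)]; Kn=A[near&(A[:,2]>.037)&(A[:,2]<.05)]
h=cv2.convexHull(F[:,:2].astype(np.float32))[:,0]
print(circ(h),circ(h,.055),np.median(F[:,2]),Kn.mean(0),len(Kn),np.ptp(Kn,0))
s=bot.read_state();print(s['time_s'],s['position'],s['tcp_rot'])
E
```

```text
time_s: 2.9
position: [0.4227, 0.365, 0.4045]
tcp_rot: [[-0.002, -0.954, 0.299], [-0.0, 0.299, 0.954], [-1.0, 0.002, -0.001]]
force: [-0.0, -0.6, -0.4]
opening: 1.004
[0.4354 0.36   0.0545] [0.4356 0.3601 0.05  ] 0.0165693150858168 [0.4348 0.3603 0.0442] 455 [0.025  0.0254 0.0094]
2.95 [0.4221 0.3653 0.4045] [[-0.002  -0.9544  0.2984]
 [-0.0004  0.2984  0.9544]
 [-1.      0.0018 -0.001 ]]
```

View pics/w1.png

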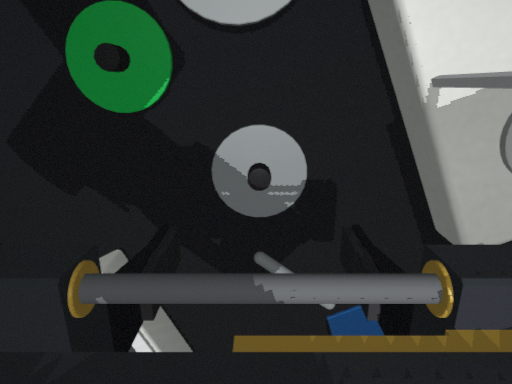

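The wrist picture shows the cover at pixel (260,178), centred at world (0.435, 0.360), with both decoys clear of the jaws. Descending.

```bash
python3 -m crank '[{"offset":[0.03,-0.0136,-0.001],"spin":0},{"offset":[0.045,0,0],"spin":0},{"offset":[0.045,0,0],"spin":0},{"offset":[0.035,0,0],"spin":0},{"offset":[0.02,0,0],"spin":0},{"offset":[0,0,0],"spin":0},{"offset":[0,0,0],"spin":0}]' 0.087
python3 - <<'E'
from m import *
p=bot.capture('wrist');save(p,'w2');A,u,v=pts(p,p['depth']>0)
near=np.hypot(*(A[:,:2]-[.434,.361]).T)<.08
F=A[near&(A[:,2]>.010)&(A[:,2]<.021)]; Kn=A[near&(A[:,2]>.037)&(A[:,2]<.05)]
h=cv2.convexHull(F[:,:2].astype(np.float32))[:,0]
print(circ(h),circ(h,.055),np.median(F[:,2]),Kn.mean(0),len(Kn),np.ptp(Kn,0))
s=bot.read_state();print(s['time_s'],s['position'],s['tcp_rot'])
E
```

```text
time_s: 3.65
position: [0.4352, 0.3607, 0.2301]
tcp_rot: [[-0.001, -0.955, 0.298], [-0.0, 0.298, 0.955], [-1.0, 0.0, -0.0]]
force: [0.8, 0.3, 0.5]
opening: 1.0
[0.4351 0.3603 0.0543] [0.4357 0.3601 0.05  ] 0.0165556327613679 [0.4337 0.3606 0.0443] 1759 [0.0483 0.0994 0.013 ]
3.7 [0.4358 0.3608 0.2309] [[ 0.0014 -0.9546  0.2978]
 [ 0.0009  0.2978  0.9546]
 [-1.     -0.0011  0.0012]]
```

View pics/w2.png

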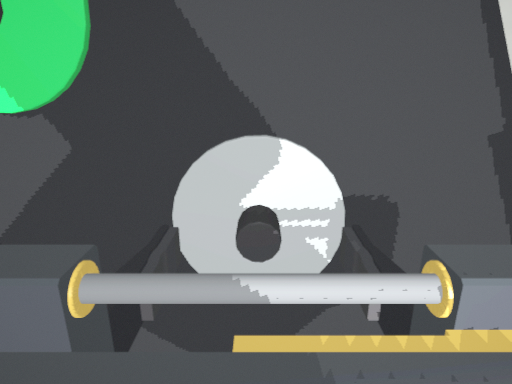

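The knob at (258,235) lies centred between the fingers. Going down and closing.

```bash
python3 -m crank '[{"offset":[0.016,0,0],"spin":0},{"offset":[0.010,0,0],"spin":0},{"offset":[0.004,0,0],"spin":0},{"offset":[0,0,0],"spin":0}]' 0.087
python3 -m crank '[{"offset":[0,0,0],"spin":0},{"offset":[0,0,0],"spin":0},{"offset":[0,0,0],"spin":0},{"offset":[0,0,0],"spin":0},{"offset":[0,0,0],"spin":0},{"offset":[0,0,0],"spin":0},{"offset":[0,0,0],"spin":0},{"offset":[0,0,0],"spin":0}]' 0.015
```

```text
time_s: 4.1
position: [0.4361, 0.36, 0.1999]
tcp_rot: [[-0.0, -0.954, 0.299], [-0.0, 0.299, 0.954], [-1.0, 0.0, -0.0]]
force: [1.0, -0.2, 0.5]
opening: 1.0
time_s: 4.9
position: [0.4362, 0.36, 0.1997]
tcp_rot: [[-0.0, -0.954, 0.299], [-0.0, 0.299, 0.954], [-1.0, 0.0, -0.0]]
force: [0.3, 0.2, -0.0]
opening: 0.356
```

```bash
python3 -m crank '[{"offset":[0,0,0],"spin":0},{"offset":[0,0,0],"spin":0},{"offset":[0,0,0],"spin":0},{"offset":[0,0,0],"spin":0}]' 0.015; python3 -m crank '[{"offset":[-0.01,0,0],"spin":0},{"offset":[-0.02,0,0],"spin":0},{"offset":[-0.03,0,0],"spin":0},{"offset":[-0.03,0,0],"spin":0},{"offset":[-0.03,0,0],"spin":0},{"offset":[-0.02,0,0],"spin":0},{"offset":[0,0,0],"spin":0},{"offset":[0,0,0],"spin":0}]'
python3 - <<'E'
from m import *
p=bot.capture('wrist');save(p,'w3')
p=bot.capture('top');save(p,'t3')
A,u,v=pts(p,p['depth']>0)
s=bot.read_state();print(s['time_s'],s['position'],s['force'],s['opening'])
E
```

```text
time_s: 5.3
position: [0.4362, 0.3599, 0.1997]
tcp_rot: [[-0.0, -0.954, 0.299], [-0.0, 0.299, 0.954], [-1.0, 0.0, -0.0]]
force: [-0.0, 0.3, 0.4]
opening: 0.294
time_s: 6.1
position: [0.4358, 0.3598, 0.3398]
tcp_rot: [[0.0, -0.954, 0.299], [0.0, 0.299, 0.954], [-1.0, -0.0, 0.0]]
force: [-0.7, -0.5, -3.2]
opening: 0.291
6.2 [0.4356 0.3596 0.3384] [-0.3552  0.1434 -2.4453] 0.29122436780419775
```

View pics/w3.png

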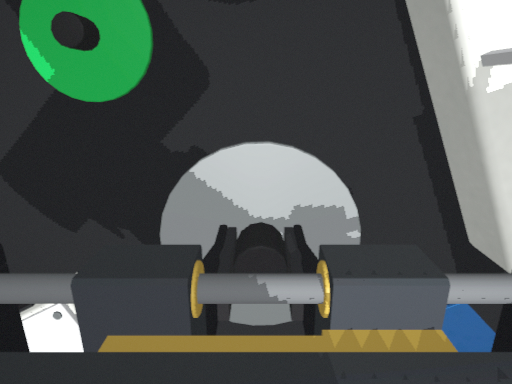

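The cover is held: opening about 25 mm, and the force reads about 2.4 N more of load. Carrying it past the well so the wrist camera can see the rim.

```bash
python3 -m crank '[{"offset":[-0.01,-0.015,-0.01],"spin":0},{"offset":[-0.01,-0.035,-0.02],"spin":0},{"offset":[-0.01,-0.035,-0.02],"spin":0},{"offset":[-0.01,-0.035,-0.02],"spin":0},{"offset":[0,-0.035,-0.02],"spin":0},{"offset":[0,-0.035,-0.02],"spin":0},{"offset":[0,-0.035,-0.02],"spin":0},{"offset":[0,-0.035,-0.02],"spin":0},{"offset":[0,-0.035,-0.02],"spin":0},{"offset":[0,-0.02,-0.015],"spin":0},{"offset":[0,-0.014,-0.01],"spin":0},{"offset":[0,0,0],"spin":0}]'
python3 -m crank '[{"offset":[0,0,0],"spin":0},{"offset":[0,0,0],"spin":0}]'
python3 - <<'E'
from m import *
p=bot.capture('wrist');save(p,'w4');A,u,v=pts(p,p['depth']>0)
W=A[(abs(A[:,2]-.1)<.004)&(np.hypot(A[:,0]-.587,A[:,1]-.108)<.07)]
print('rim',circ(W),circ(W,.0495),W.mean(0),len(W))
for a in range(-180,180,45):
  d=np.degrees(np.arctan2(W[:,1]-.108,W[:,0]-.587)); print(a,((d>=a)&(d<a+45)).sum(),end=' ')
C=A[(A[:,2]>.15)&(A[:,2]<.26)]; print('held',C.mean(0),C.min(0),C.max(0))
s=bot.read_state();print(s['time_s'],s['position'],s['opening'])
E
```

```text
time_s: 7.4
position: [0.6927, 0.0734, 0.3778]
tcp_rot: [[-0.002, -0.953, 0.302], [-0.0, 0.302, 0.953], [-1.0, 0.002, -0.001]]
force: [0.4, 0.1, -2.5]
opening: 0.287
time_s: 7.6
position: [0.6908, 0.077, 0.3792]
tcp_rot: [[-0.002, -0.955, 0.298], [0.001, 0.298, 0.955], [-1.0, 0.002, 0.0]]
force: [0.6, -0.3, -1.5]
opening: 0.29
rim [0.5879 0.1086 0.0499] [0.5882 0.1086 0.05  ] [0.6003 0.0916 0.1002] 3160
-180 147 -135 595 -90 1011 -45 350 0 373 45 453 90 231 135 0 held [0.6738 0.083  0.2033] [0.6353 0.0262 0.1907] [0.7454 0.1326 0.2599]
7.65 [0.6909 0.0771 0.3795] 0.2892050817241144
```

View pics/w4.png

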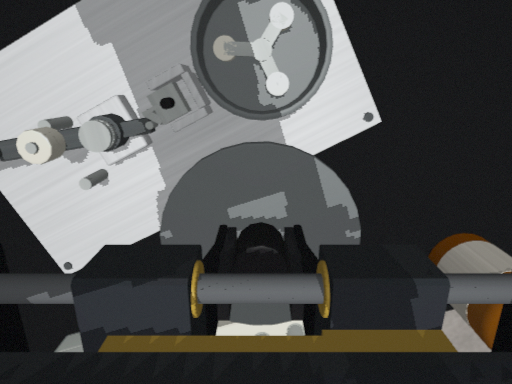

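The well is visible at (262,55), centred at (0.588, 0.1086). Measuring the held cover's offset in the same picture.

```bash
python3 - <<'E'
from m import *
p=bot.capture('wrist');A,u,v=pts(p,p['depth']>0)
s=bot.read_state();t=np.array(s['position']);R=np.array(s['tcp_rot'])
C=A[(abs(A[:,2]-.1945)<.006)&(v<240)&(np.hypot(*(A[:,:2]-t[:2]).T)<.075)]
h=cv2.convexHull(C[:,:2].astype(np.float32))[:,0]
L=(h-t[:2])@R[:2,1:]
c=h[L[:,0]>.02]
print(np.median(C[:,2]),len(c),circ(c,.055),t)
f=lambda q: np.hypot(c[:,0]-q[0],c[:,1]-q[1])-.055
q=least_squares(f,t[:2]).x; print(q, np.abs(f(q)).max(), (q-t[:2])@R[:2,1:])
a=np.linalg.lstsq(np.c_[C[:,:2]-t[:2],np.ones(len(C))],C[:,2],rcond=None)[0];print('plane',a)
for z in (0,.001): print(R.T@(np.r_[.588,.1086,t[2]]-np.r_[q,t[2]]))
E
```

```text
0.19637611705416258 29 [0.6905 0.078  0.05  ] [0.691  0.077  0.3798]
[0.6905 0.078 ] 0.0003138936526425398 [0.0008 0.0008]
plane [0.005  0.0001 0.1965]
[ 0.0001  0.107  -0.0013]
[ 0.0001  0.107  -0.0013]
```

```bash
python3 -m crank '[{"offset":[0,0.02,-0.001],"spin":0},{"offset":[0,0.035,0],"spin":0},{"offset":[0,0.03,0],"spin":0},{"offset":[0,0.015,0],"spin":0},{"offset":[0.02,0.007,0],"spin":0},{"offset":[0.03,0,0],"spin":0},{"offset":[0.015,0,0],"spin":0},{"offset":[0.005,0,0],"spin":0},{"offset":[0,0,0],"spin":0},{"offset":[0,0,0],"spin":0}]'
python3 - <<'E'
from m import *
s=bot.read_state();t=np.array(s['position']);R=np.array(s['tcp_rot'])
q=t+R@[0,.0008,.0008]; print(s['time_s'],t,q, R.T@(np.r_[.588,.1086,.289]-q))
p=bot.capture('wrist');save(p,'w5')
p=bot.capture('top');cv2.imwrite('pics/t5.png',cv2.resize(p['pixels'][85:190,185:335],None,fx=5,fy=5))
E
```

```text
time_s: 8.7
position: [0.5898, 0.1069, 0.3108]
tcp_rot: [[0.002, -0.954, 0.299], [0.0, 0.299, 0.954], [-1.0, -0.002, 0.001]]
force: [0.5, 1.1, -1.9]
opening: 0.29
8.7 [0.5898 0.1069 0.3108] [0.5893 0.1079 0.3108] [0.0218 0.0015 0.0003]
```

View pics/w5.png

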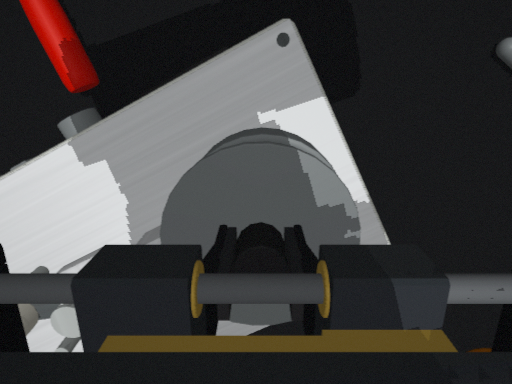

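The cover at (261,210) is directly over the collar, whose edge shows just above it at row 130. Lowering.

```bash
python3 -m crank '[{"offset":[0.006,0.0012,0],"spin":0},{"offset":[0.005,0,0],"spin":0},{"offset":[0.004,0,0],"spin":0},{"offset":[0.003,0,0],"spin":0},{"offset":[0.002,0,0],"spin":0},{"offset":[0.001,0,0],"spin":0},{"offset":[0,0,0],"spin":0},{"offset":[0,0,0],"spin":0}]'

```

```text
time_s: 9.6
position: [0.5881, 0.1071, 0.2897]
tcp_rot: [[-0.0, -0.954, 0.299], [0.0, 0.299, 0.954], [-1.0, 0.0, 0.0]]
force: [-2.5, 1.5, 5.5]
opening: 0.286
```

Contact came at the expected seating height. Releasing.

```bash
python3 -m crank '[{"offset":[0,0,0],"spin":0},{"offset":[0,0,0],"spin":0},{"offset":[0,0,0],"spin":0},{"offset":[0,0,0],"spin":0},{"offset":[0,0,0],"spin":0},{"offset":[0,0,0],"spin":0}]' 0.06; python3 -m crank '[{"offset":[-0.02,0,0],"spin":0},{"offset":[-0.035,0,0],"spin":0},{"offset":[-0.035,-0.02,0],"spin":0},{"offset":[-0.02,-0.03,0],"spin":0},{"offset":[0,-0.02,0],"spin":0},{"offset":[0,0,0],"spin":0},{"offset":[0,0,0],"spin":0},{"offset":[0,0,0],"spin":0}]'
python3 - <<'E'
from m import *
p=bot.capture('wrist');save(p,'w6');A,u,v=pts(p,p['depth']>0)
near=np.hypot(*(A[:,:2]-[.588,.1086]).T)<.07
F=A[near&(abs(A[:,2]-.106)<.004)]
h=cv2.convexHull(F[:,:2].astype(np.float32))[:,0]
print(circ(h),circ(h,.055),np.median(F[:,2]))
k=A[near&(abs(A[:,2]-.134)<.004)]; print('knob',k.mean(0),len(k))
print(np.linalg.lstsq(np.c_[F[:,:2]-[.588,.1086],np.ones(len(F))],F[:,2],rcond=None)[0])
s=bot.read_state();print(s['time_s'],s['position'],s['opening'],s['force'])
E
```

```text
time_s: 10.2
position: [0.5884, 0.1068, 0.2887]
tcp_rot: [[0.0, -0.954, 0.299], [-0.0, 0.299, 0.954], [-1.0, -0.0, -0.0]]
force: [0.2, 0.1, 0.6]
opening: 0.673
time_s: 11.0
position: [0.6539, 0.0863, 0.3976]
tcp_rot: [[-0.004, -0.954, 0.299], [0.0, 0.299, 0.954], [-1.0, 0.004, -0.001]]
force: [0.6, -0.4, -0.1]
opening: 0.689
[0.588  0.107  0.0551] [0.588  0.1071 0.05  ] 0.10659690927921511
knob [0.5876 0.108  0.1345] 1013
[-0.0004  0.0023  0.1066]
11.05 [0.6539 0.0864 0.3977] 0.6914600769331022 [0.1234 0.7198 0.3713]
```

View pics/w6.png

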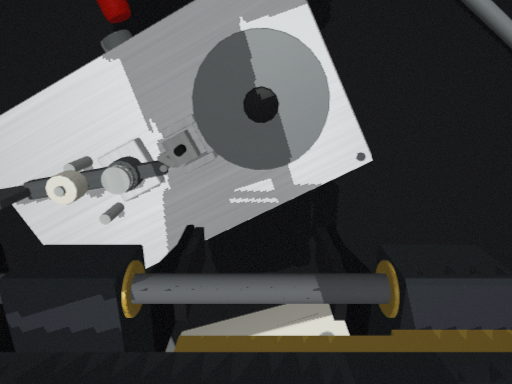

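The cover is flat (tilt 2 mrad), centred within about 1.5 mm, its flange top 106.6 mm up, i.e. fully home. Next: close the fingers, go in front of the plate and turn.

```bash
python3 -m crank '[{"offset":[0,0.004,-0.02],"spin":0},{"offset":[0,0.005,-0.04],"spin":0},{"offset":[0,0.005,-0.045],"spin":0},{"offset":[0,0.005,-0.045],"spin":0},{"offset":[0,0.005,-0.045],"spin":0},{"offset":[0,0.005,-0.034],"spin":0},{"offset":[0,0,0],"spin":-0.14},{"offset":[0,0,0],"spin":-0.14},{"offset":[0,0,0],"spin":-0.14},{"offset":[0,0,0],"spin":-0.14},{"offset":[0,0,0],"spin":0},{"offset":[0,0,0],"spin":0}]' 0
python3 - <<'E'
from m import *
s=bot.read_state();t=np.array(s['position']);R=np.array(s['tcp_rot'])
print(s['time_s'],t,R,s['joint_positions'],s['opening'])
for n in ['wrist','top','scene']:
    p=bot.capture(n);save(p,n+'7');A,u,v=pts(p,p['depth']>0)
    T=A[(A[:,2]>.134)&(A[:,2]<.143)&(np.hypot(A[:,0]-.597,A[:,1]+.128)<.035)]
    if len(T)>4: print(n,len(T),cv2.minAreaRect(T[:,:2].astype(np.float32)))
print(R.T@(np.r_[.562,-.124,t[2]]-t))
E
```

```text
time_s: 12.25
position: [0.5585, -0.1234, 0.3985]
tcp_rot: [[-0.001, -0.968, -0.251], [0.0, -0.251, 0.968], [-1.0, 0.001, 0.001]]
force: [-0.5, 0.4, 0.0]
opening: 0.004
12.25 [ 0.5585 -0.1234  0.3985] [[-0.0009 -0.968  -0.251 ]
 [ 0.0005 -0.251   0.968 ]
 [-1.      0.0007  0.0007]] [ -23.6515   26.5578   90.2214    0.0049   63.2759 -128.1884] 0.004401575626783716
wrist 235 ((0.5945682525634766, -0.13668787479400635), (0.018877847120165825, 0.008410632610321045), 83.5770492553711)
scene 24 ((0.5953147411346436, -0.12288737297058105), (0.039858993142843246, 0.008866745047271252), 83.02800750732422)
[-0.     -0.0033 -0.0015]
```

View pics/wrist7.png

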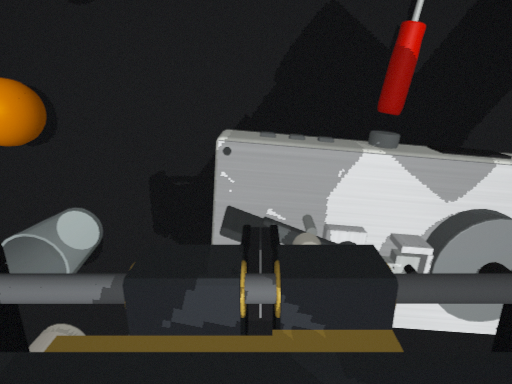

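View pics/scene7.png

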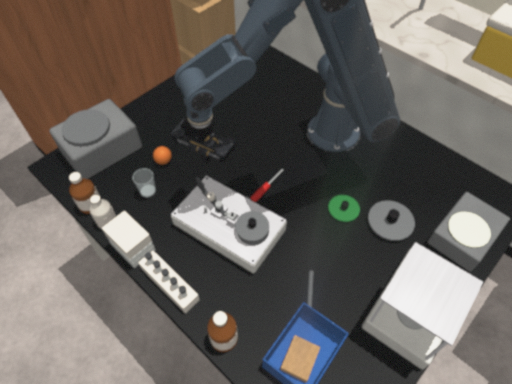

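The scene view shows the cover on the well at (252,226). In the wrist view the fingers stand short of the plate. Lowering in front of the plate.

```bash
python3 -m crank '[{"offset":[0.03,0,-0.004],"spin":0},{"offset":[0.04,0,0],"spin":0},{"offset":[0.03,0,0],"spin":0},{"offset":[0.015,0,0],"spin":0},{"offset":[0.008,0,0],"spin":0},{"offset":[0,0,0],"spin":0},{"offset":[0,0,0],"spin":0}]' 0
python3 - <<'E'
from m import *
for n in ['wrist','scene']:
    p=bot.capture(n);save(p,n+'8')
cv2.imwrite('pics/scene8z.png',cv2.resize(p['pixels'][110:290,130:330],None,fx=4,fy=4)[:600])
E
```

```text
time_s: 13.1
position: [0.5603, -0.1279, 0.2764]
tcp_rot: [[0.001, -0.967, -0.253], [-0.001, -0.253, 0.967], [-1.0, -0.001, -0.001]]
force: [0.3, 0.3, 0.3]
opening: -0.001
```

View pics/wrist8.png

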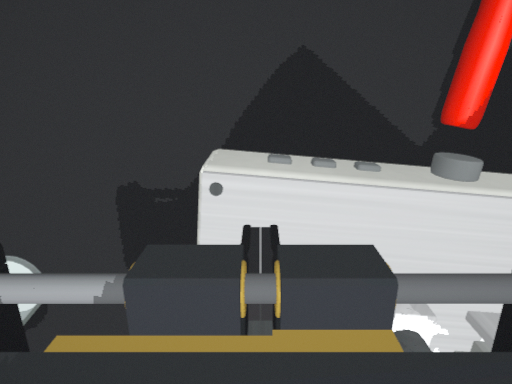

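View pics/scene8z.png

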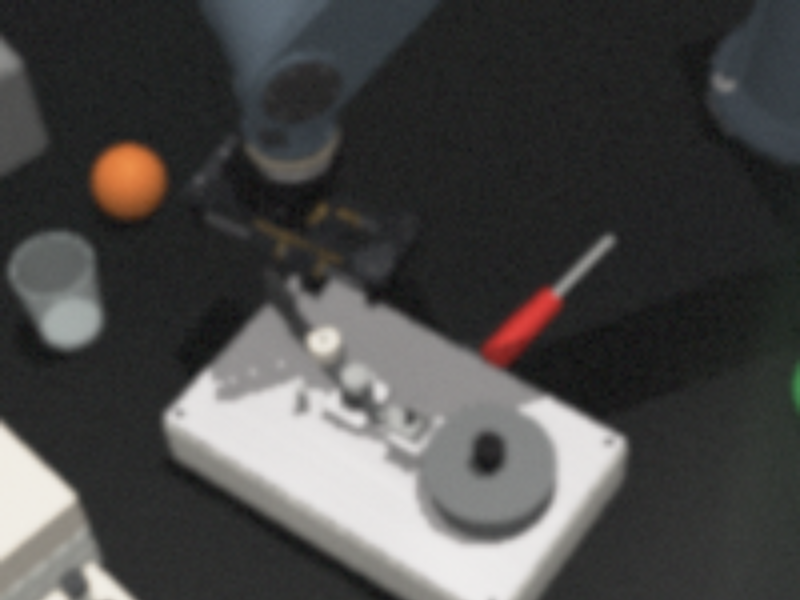

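The fingers stand in front of the plate (enlarged scene about (285,290)) and the arm is still on its front stop. Pushing along world +x.

```bash
python3 -m crank '[{"offset":[0,-0.0097,-0.0025],"spin":0},{"offset":[0,-0.0097,-0.0025],"spin":0},{"offset":[0,-0.0097,-0.0025],"spin":0},{"offset":[0,-0.0097,-0.0025],"spin":0},{"offset":[0,0,0],"spin":0}]'; python3 -m crank '[{"offset":[0,-0.0097,-0.0025],"spin":0},{"offset":[0,-0.0097,-0.0025],"spin":0},{"offset":[0,0,0],"spin":0}]'
python3 - <<'E'
from m import *
for n in ['scene']:
    p=bot.capture(n);save(p,n+'9')
cv2.imwrite('pics/scene9z.png',cv2.resize(p['pixels'][110:290,130:330],None,fx=4,fy=4)[:600])
E
```

```text
time_s: 13.7
position: [0.601, -0.1279, 0.2759]
tcp_rot: [[0.0, -0.967, -0.254], [-0.001, -0.254, 0.967], [-1.0, 0.0, -0.001]]
force: [-2.4, -0.7, 1.5]
opening: 0.004
time_s: 14.0
position: [0.6206, -0.127, 0.2754]
tcp_rot: [[0.0, -0.967, -0.254], [0.001, -0.254, 0.967], [-1.0, -0.0, 0.001]]
force: [-1.5, 1.1, -0.5]
opening: 0.008
```

View pics/scene9z.png

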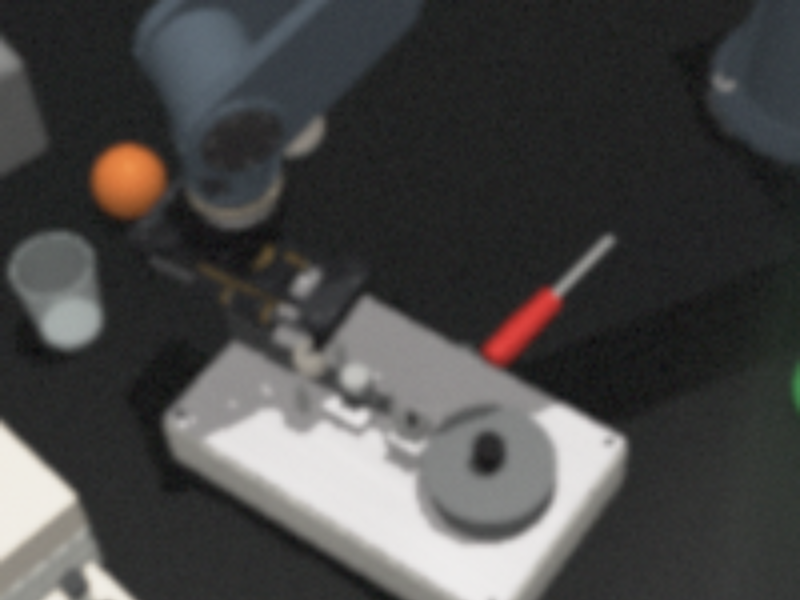

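The arm is being swung back; its roller moved from (324,342) to (308,360) in the crop. Continuing.

```bash
python3 -m crank '[{"offset":[0,-0.0077,-0.002],"spin":0},{"offset":[0,-0.0058,-0.0015],"spin":0},{"offset":[0,0,0],"spin":0},{"offset":[0,0,0],"spin":0}]'; python3 -m crank '[{"offset":[0,-0.0058,-0.0015],"spin":0},{"offset":[0,0,0],"spin":0},{"offset":[0,0,0],"spin":0}]'
cat >> m.py <<'E'
def ang(tag):
    for n in ['top','scene']:
        p=bot.capture(n);save(p,n+tag)
        A,u,v=pts(p,p['depth']>0); px=p['pixels'][v,u].astype(int)
        b=[.0,-.002] if n=='scene' else [.003,.001]
        L=A[:,:2]+b-[.6105,-.0245]; r=np.hypot(*L.T)
        m=(A[:,2]>.1)&(A[:,2]<.126)&(r<.062)&(r>.028)&(px.min(1)>100)
        print(n,m.sum(), L[m].mean(0), 'theta', [float(np.median(np.arctan2(L[m,0],-L[m,1])))+.131])
        cv2.imwrite('pics/%s%sz.png'%(n,tag),cv2.resize(p['pixels'][110:260,130:330] if n=='scene' else p['pixels'][85:190,185:335],None,fx=4,fy=4,interpolation=cv2.INTER_CUBIC))
E
python3 -c "
from m import *
ang('10')"
```

```text
time_s: 14.45
position: [0.6326, -0.127, 0.2749]
tcp_rot: [[-0.006, -0.967, -0.254], [0.001, -0.254, 0.967], [-1.0, 0.005, 0.003]]
force: [-6.2, -0.3, 0.7]
opening: 0.005
time_s: 14.75
position: [0.6384, -0.127, 0.2748]
tcp_rot: [[-0.007, -0.967, -0.254], [0.001, -0.254, 0.967], [-1.0, 0.006, 0.003]]
force: [-6.6, 0.2, -0.2]
opening: 0.005
top 0 [nan nan] theta [nan]
scene 73 [0.0086 0.0004] theta [0.6615780874599175]m.py:14: RuntimeWarning: Mean of empty slice.
  print(n,m.sum(), L[m].mean(0), 'theta', [float(np.median(np.arctan2(L[m,0],-L[m,1])))+.131])
  ret = um.true_divide(
  return _methods._mean(a, axis=axis, dtype=dtype,
  ret = ret.dtype.type(ret / rcount)
```

View pics/scene10z.png

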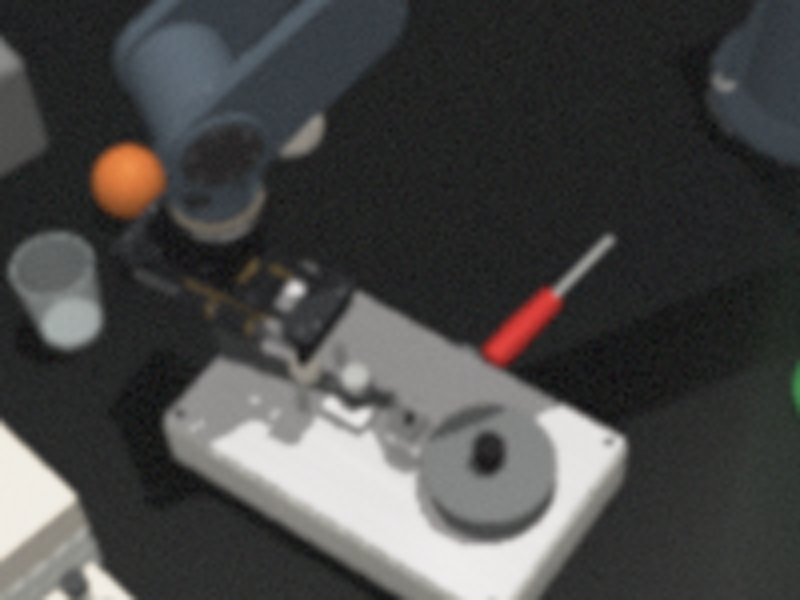

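View pics/top10z.png

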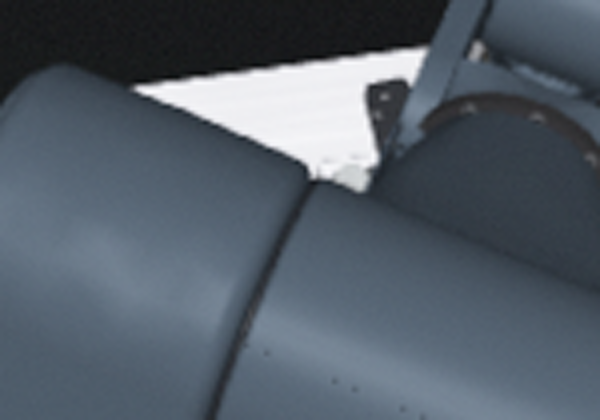

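The roller is now near the rear pin at (300,365), and the force is 6.6 N with no click drop isolated yet. Inching on until the stop shows in the force.

```bash
python3 -m crank '[{"offset":[0,-0.0029,-0.0008],"spin":0},{"offset":[0,0,0],"spin":0},{"offset":[0,0,0],"spin":0}]'; python3 -m crank '[{"offset":[0,-0.0029,-0.0008],"spin":0},{"offset":[0,0,0],"spin":0},{"offset":[0,0,0],"spin":0}]'; python3 -m crank '[{"offset":[0,-0.0019,-0.0005],"spin":0},{"offset":[0,0,0],"spin":0},{"offset":[0,0,0],"spin":0}]'
```

```text
time_s: 15.15
position: [0.6412, -0.1269, 0.2746]
tcp_rot: [[-0.008, -0.967, -0.254], [0.002, -0.254, 0.967], [-1.0, 0.007, 0.004]]
force: [-7.6, 1.1, 0.8]
opening: 0.002
time_s: 15.45
position: [0.6441, -0.127, 0.2746]
tcp_rot: [[-0.008, -0.967, -0.254], [0.002, -0.254, 0.967], [-1.0, 0.007, 0.004]]
force: [-7.5, 0.3, -0.0]
opening: 0.008
time_s: 15.75
position: [0.6459, -0.127, 0.2745]
tcp_rot: [[-0.008, -0.967, -0.254], [0.002, -0.254, 0.967], [-1.0, 0.007, 0.004]]
force: [-7.5, 0.4, -0.9]
opening: 0.006
```

```bash
cat > a.py <<'E'
from m import *
import sys
p=bot.capture('scene'); img=p['pixels']; s=8
u0,v0=185,180; crop=cv2.resize(img[v0:v0+70,u0:u0+95],None,fx=s,fy=s,interpolation=cv2.INTER_CUBIC)
cv2.imwrite('pics/r%s_raw.png'%sys.argv[1],crop)
piv=np.array([.6105,-.0245])+[0,.002]
for th in [.0,.2,.4,.5,.62]:
    a=th-.131; d=np.array([np.sin(a),-np.cos(a)])
    for r,z,c in [(.045,.122,(0,0,255)),(.105,.138,(0,255,0))]:
        x,y=proj(p,np.r_[piv+r*d,z]); cv2.circle(crop,(int((x-u0+.5)*s),int((y-v0+.5)*s)),3,c,-1)
x,y=proj(p,np.r_[piv,.11]); cv2.circle(crop,(int((x-u0+.5)*s),int((y-v0+.5)*s)),3,(255,0,0),-1)
cv2.imwrite('pics/r%s.png'%sys.argv[1],crop)
E
python3 a.py 11
```

```text
(no output)
```

View pics/r11.png

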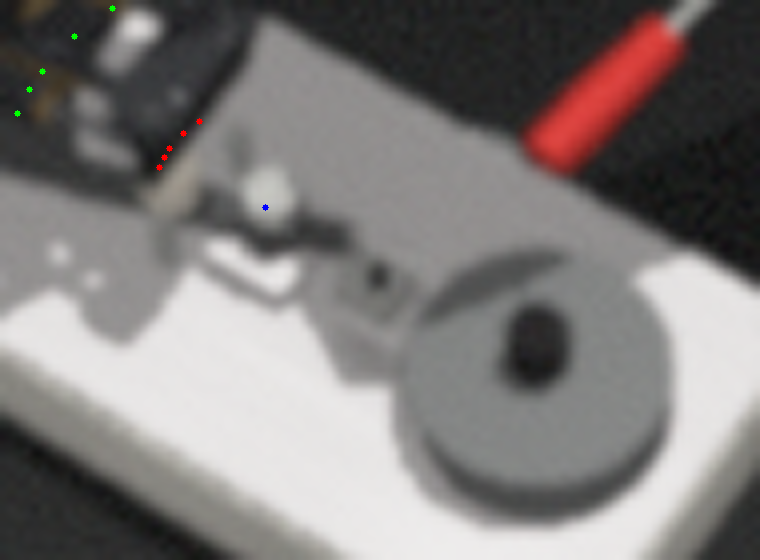

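View pics/r11_raw.png

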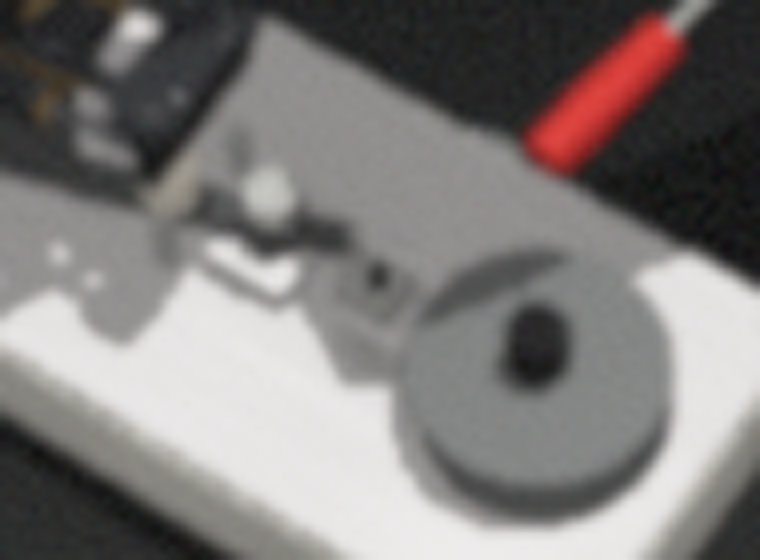

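```bash
python3 -m crank '[{"offset":[0,-0.0015,-0.0004],"spin":0},{"offset":[0,0,0],"spin":0},{"offset":[0,0,0],"spin":0}]'; python3 -m crank '[{"offset":[0,-0.0015,-0.0004],"spin":0},{"offset":[0,0,0],"spin":0},{"offset":[0,0,0],"spin":0}]'
```

```text
time_s: 16.1
position: [0.6473, -0.1269, 0.2745]
tcp_rot: [[-0.009, -0.967, -0.254], [0.002, -0.254, 0.967], [-1.0, 0.008, 0.004]]
force: [-8.0, 0.6, -0.9]
opening: 0.001
time_s: 16.4
position: [0.648, -0.1269, 0.2743]
tcp_rot: [[-0.012, -0.967, -0.255], [0.003, -0.255, 0.967], [-1.0, 0.011, 0.006]]
force: [-10.5, 1.2, 3.3]
opening: 0.006
```

The force jumped from 8 to 10.5 N and the travel fell short of the command, so this is the end stop. Final checks while holding.

```bash
python3 -m crank '[{"offset":[0,0,0],"spin":0},{"offset":[0,0,0],"spin":0},{"offset":[0,0,0],"spin":0},{"offset":[0,0,0],"spin":0}]'
python3 - <<'E'
from m import *
p=bot.capture('scene');save(p,'s12');A,u,v=pts(p,p['depth']>0)
near=np.hypot(*(A[:,:2]-[.588,.1106]).T)<.07
F=A[near&(abs(A[:,2]-.106)<.005)];h=cv2.convexHull(F[:,:2].astype(np.float32))[:,0]
print('cover',circ(h),np.median(F[:,2]))
for l in ['jar','beaker','orange_center','screwdriver','marker']:
    r=bot.regions_of(l,p)[0]; P,_,_=pts(p,r['region']); print(l,round(r['p'],2),np.round(r['extent']),np.median(P,0))
print(bot.read_state()['force'],bot.read_state()['time_s'])
E
python3 a.py 12
```

```text
time_s: 16.8
position: [0.6479, -0.1269, 0.2744]
tcp_rot: [[-0.012, -0.967, -0.255], [0.003, -0.255, 0.967], [-1.0, 0.011, 0.006]]
force: [-10.4, 0.2, 2.1]
opening: 0.005
cover [0.5874 0.1079 0.0567] 0.10574245472854782Traceback (most recent call last):
  File "<stdin>", line 7, in <module>
IndexError: list index out of range
```

View pics/r12_raw.png

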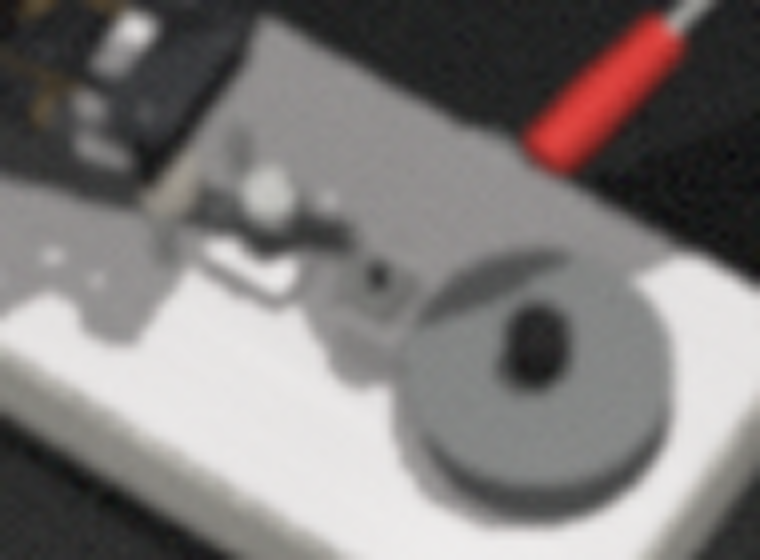

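View pics/s12.png

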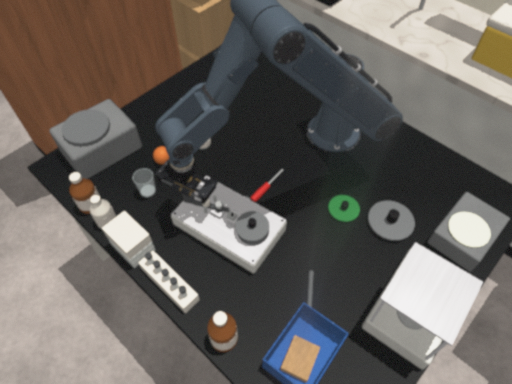

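```bash
python3 - <<'E'
from m import *
for n in ['scene','top']:
  p=bot.capture(n)
  for l in ['jar','beaker','orange_center','screwdriver','marker']:
    for r in bot.regions_of(l,p)[:1]: P,_,_=pts(p,r['region']); print(n,l,round(r['p'],2),np.round(r['extent']),np.median(P,0))
print(bot.hand_in())
E
```

```text
scene jar 0.42 [206. 145.   9.  10.] [ 0.4098 -0.3086  0.0193]
scene beaker 0.87 [145. 183.  23.  27.] [ 0.698  -0.3087  0.0571]
scene orange_center 0.69 [163. 155.  11.  16.] [ 0.5808 -0.3687  0.0548]
scene screwdriver 0.65 [262. 192.  23.  20.] [0.4272 0.0015 0.022 ]
scene marker 0.64 [309. 289.   7.  37.] [0.5889 0.3629 0.0143]
top jar 0.58 [385. 215.  30.  25.] [ 0.4014 -0.3317  0.0738]
top beaker 0.57 [379. 107.  32.  31.] [ 0.7036 -0.3243  0.0469]
top orange_center 0.62 [399. 155.  26.  21.] [ 0.5633 -0.3778  0.0581]
top marker 0.61 [140. 142.  24.  33.] [0.5784 0.3541 0.0151]
the job is handed in; nothing more can be done
None
```

I put the small grey cover on the rotor well and let it go. Then I pushed the tensioner arm back to its end stop with the closed fingers, and handed the job in at about 17 s while still pressing it.

- **Cover:** after release, the wrist camera put it within about 1.6 mm of the well centre, flange top at 106.6 mm (106 mm expected) and tilt about 2 mrad. A last look with the scene camera, after the push, agreed (105.7 mm).
- **Tensioner:** near the end the force held at 7.5–8 N, then jumped to 10.4 N and the fingers stopped following the command. I take that as the end stop, and the finger position works out to about 0.6 rad. I could not confirm the angle in the pictures because the gripper hid the plate. I did not see the ratchet click as a separate force drop, and I did not measure the pawl.
- **Bystanders:** the beaker, orange and screwdriver were where they started to within the cameras' scatter. The marker was too in the scene view, but the top view gave about 15 mm off its first reading. That seems to be a partial detection, as nothing came near it.
- **Jar:** the arm hid it in one scene-camera check, and the next gave only a partial sighting. The top camera showed it in place.

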